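# Free the plug gauge from its lock hook and find the bushing it fits

### The job

Find out with the plug gauge that hangs in the lock hook which of the two bushings in the bolted-down housing is bored to size. Press the hook's sprung keeper down and keep it down while you draw the gauge out of the open end of the hook, then try it upright in the bushings and leave it, let go, fully home in the one it enters, its collar resting on the top. Do not drop the gauge, and leave the other things on the worktop where they are.

Things in the scene. Friction and masses are not known exactly. Their poses are not given: they have to be found in the camera images.
- hook_seat (a point): Seat of the fixed lock hook, a two-pronged aluminium fork on a post: slot centre, level with the prongs' top, 100 mm above the worktop; the gauge's axis stands within 1 mm of it. z up; -x is the hook's open mouth (the only way out), +x the post. Prongs 10 mm thick, reach 14 mm to -x, slot 14 mm wide. Post at x 49 to 75 mm, 18 mm higher than the point. Foot 8 mm high, x -33 to 93, y +-48 mm.
- keeper_wings (a point): Sprung steel keeper; the point moves with it. Shut, it is 28 mm straight above the hook seat, level with the top of the keeper's two flat wings, one each side of the gauge's handle, y 15.5 to 46 mm, x -36 to 43 mm (hook seat axes), joined by a bridge at x 25 to 43. Tips pressing both wings down can close on the handle meanwhile, then slide to -x along the wings, still pressing, with the gauge.
- keeper_lips (a point): Middle of the keeper's two lips, at their top; moves with the keeper. Shut, it is 18 mm to -x of the hook seat and 7 mm above it. The lips (y 12.5 to 26 mm either side, 6.5 mm thick) stand before the gauge's collar. With the tips kept 9 mm below the shut wings (10 or 11 to be safe; the stop beside the handle is at 15) all the way the collar passes over them; it is clear of them 42 mm from the seat.
- keeper (a joint): Angle of the keeper about its hinge pin (along y, 62 mm to +x of the hook seat and 12 mm above it), rad: 0 shut, grows as the wings are pressed down; above 0.1 the lips are below the collar; stop at 0.24. Spring: pressed beside the handle about 4.5 N to start, 8 N at the stop; it springs shut when let go.
- gauge_handle (a point): Plug gauge, loose, plain metal, turned, about 0.16 kg, 106 mm long, axis upright (z up the handle). This point is the middle of the gripping part of its handle, on the axis, 36 mm above the underside of the collar. Handle 24 mm in diameter, from 5 to 64 mm above the collar's underside.
- gauge_collar (a point): The same gauge: centre of the underside of its collar (36 mm in diameter, 5 mm thick), which rests on the prongs. Below it a neck 12 mm in diameter, 13 mm long, then the plug, 20 mm in diameter, whose chamfered foot is 42 mm below the collar's underside. The plug is too thick to go up through the fork: the gauge has only 3 mm of play upward there.
- bore_1 (a point): Mouth of one bushing's bore, on its axis, level with the top of the fixed housing, an aluminium block 60 (x) x 116 (y) mm, 50 mm high, with two screwed-down ears 12 mm high (to x +-51 mm). Two steel bushings, 36 mm across, are pressed in flush, 60 mm apart along y; this one on the +y side. z up. Bores vertical, 50 mm deep; one is 21.5 mm wide and takes the plug, the other 18.5; which is which varies.
- bore_2 (a point): The same for the other bushing, on the housing's -y side. In the right bore the gauge sinks until its collar's underside lies on the top face at this height; in the small one its chamfered foot stops about 40 mm short of that. The fit is closer than the pose readings are sure to be: feel for it, moving a millimetre or two sideways before you call a bore too small.
- ring: Bystander: loose steel setting ring, 34 mm in diameter, 12 mm high; origin under its centre.
- vee: Bystander: loose V-block, 44 x 36 x 34 mm; origin under its centre.
- block: Bystander: loose gauge block, 15 x 30 x 9 mm, lying flat; origin under its centre.
Mind the look-alikes: they are no part of the job. Leave any pink look-alike of the part that bears gauge_handle alone.

How it is judged:
On the way, in this order (a step that is already met when the one before it is completed fails the run):
1. the keeper is pressed down while the gauge still hangs in the hook (value of joint keeper above 0.085 rad and distance between gauge_collar and hook_seat below 0.015 m), for 0.1 s.
2. the gauge is clear of the hook (horizontal distance between gauge_collar and hook_seat above 0.045 m), for 0.1 s.
At the end, for the whole second after the job is handed in: The gauge stands in the bore that takes it, collar on the bushing's top (within 2 mm in height, 3 mm sideways, 0.06 rad of upright) and the keeper has sprung shut (below 0.03 rad) (((z of gauge_collar in the frame of bore_1 between -0.002 and 0.002 m and horizontal distance between gauge_collar and bore_1 below 0.003 m) or (z of gauge_collar in the frame of bore_2 between -0.002 and 0.002 m and horizontal distance between gauge_collar and bore_2 below 0.003 m)) and angle between gauge_collar's own z axis and vertical below 0.06 rad and value of joint keeper below 0.03 rad); the robot touches nothing.
It fails at once if the gauge is dropped (its collar gets lower than 30 mm over the worktop) (height (world z) of gauge_collar below 0.03 m).
It fails at once if the setting ring is shifted by more than 20 mm (distance of ring from where it was at the start of the episode above 0.02 m).
It fails at once if the V-block is shifted by more than 20 mm (distance of vee from where it was at the start of the episode above 0.02 m).
It fails at once if the gauge block is shifted by more than 20 mm (distance of block from where it was at the start of the episode above 0.02 m).
It also fails if it takes over 64 s, if anything falls off the work surface, if the arm or the gripper's body presses on something with over 40 N, if the wrist force passes 120 N, or if a joint passes its speed limit or range.

### The arm

A 6-joint arm with a two-finger parallel gripper is mounted at the origin on a cart in front of the work surface, level with it; the furniture and walls round the work are solid. World frame = base frame: x ahead of the robot, y to its left, z up, the work surface at z = 0. Lengths are in m, angles in rad, forces in N, time in s.
With the tool pointing down it reaches from about 0.35 to 0.8 m from the base axis. Payload 7.3 kg.
Tool frame: the origin (TCP) lies between the finger pads; the fingertips stand 25 mm ahead of it and the grasp point (between the pads) lies 6 mm ahead of it (r.tip_extent is the distance from the TCP to the fingertips, in m); z points along the fingers, y is the direction in which the jaws open and shut (so a half turn about z gives the same grasp; the last joint's range is limited). The gripper opens to 85 mm and grips with 20 to 120 N. Pads are 22 mm wide; open, the fingers measure 114 mm over their backs; the gripper's body (76 mm by 85 mm) begins 54 mm behind the grasp point. The pads swing forward as they close: fully open they stand 13 mm farther back than shut.
Start: joints at [-1.255, 0.342, 1.524, -0, 1.275, -0.146], TCP at [0.234, -0.47, 0.256] pointing down, gripper open.
Joint ranges: [-2.53, 2.53], [-0.77, 2.02], [0.04, 2.7], [-1, 4.14], [0.28, 2.66], [-3.11, 3.11]. Speed limits (rad/s): [2.57, 2.57, 3.14, 3.14, 3.14, 3.14].

### API

Orientations are given as a unit quaternion [x, y, z, w].
In Python, from workcell import r, command_gripper, optics gives the robot as it stands. The module is installed in compiled form; this text tells all that it offers. Calls block until the motion is done:
- r.reach(position, orientation): joint-space move of the TCP to a pose.
- r.move_straight(position, orientation=None, speed=0.15, max_force=None): straight line of the TCP; orientation=None keeps the orientation; speed is the mean speed in m/s. With max_force (N) it stops when the force on the tool has changed by that much, and returns True; else False.
- r.movej(angles): joint-space move.
- command_gripper(opening, force=None): finger opening in m; force is the grip in N (None keeps the last); returns when the fingers have stopped.
- r.hold(seconds).
- r.solve_ik(position, orientation): joint angles nearest the present ones, or None.
- r.read_state(): the state.
- optics.get_image(name): name is "scene" or "top"; returns (picture, depth): 384x512x3 uint8, red, green, blue; 384x512 float32, m along the optical axis (not along the pixel's ray), 0 where there is no reading.
- optics.camera_model(name): a dict with "K" (3x3 intrinsics, pixels), "R" (3x3) and "t" (3): a world point X has camera coordinates R X + t. Camera axes: x right, y down, z forward; pixel columns grow to the right and rows downward; lengths in m; the calibration is good to about 2 mm. A picture is of the moment at which its call begins. camera_model takes no time and is no camera call.
A pose or a line that the arm cannot do raises r.PlanningError and nothing moves.
- r.finish_job(): hands the job in, once; it reports no verdict.
The state is a dict: "time_s": time; "joint_positions": joint angles; "dq": joint speeds; "tau": joint torques, N m; "eef_pos": TCP position; "eef_rot": TCP orientation; "contact_force": force on the tool from outside, world axes, zero at the start; "torque": the same for the moment, N m; "grip_width": finger opening in m.
Only numpy, scipy, OpenCV 4.12 (cv2) and the standard library are available. Lean on these libraries where they do the work, as an engineer would, in place of code of your own. Each camera call takes 0.05 s, during which the arm holds its last target.

## Working session

There is one attempt and no reset: what is moved stays moved. The work goes in short steps, each a Python script; the robot and the scene stay as the last script left them, time stands still between calls to the robot, and variables do not carry over. Pictures are saved under pics/ and viewed, and the job is handed in when it is done.

```bash
mkdir -p pics; python3 - <<'E'
from workcell import r, optics
import numpy as np,cv2
for n in ("scene","top"):
    im,d=optics.get_image(n); m=optics.camera_model(n)
    np.savez(f"{n}0.npz",im=im,d=d,K=m["K"],R=m["R"],t=m["t"])
    cv2.imwrite(f"pics/{n}0.png",cv2.resize(im[:,:,::-1],None,fx=1.5,fy=1.5))
    print(n,m["K"],m["R"],m["t"], (d==0).mean())
s=r.read_state();print(s["time_s"],s["eef_rot"],s["grip_width"],r.tip_extent)
E
```

```text
scene [[454.20490239   0.         253.29490463]
 [  0.         454.20490239 195.44589899]
 [  0.           0.           1.        ]] [[-0.55663524 -0.83066987 -0.01203233]
 [-0.4888687   0.3392345  -0.80369605]
 [ 0.67168788 -0.44148332 -0.59491838]] [0.33922546 0.34005493 0.84203057] 0.003992716471354167
top [[446.57067767   0.         249.55712439]
 [  0.         446.57067767 188.10068682]
 [  0.           0.           1.        ]] [[-6.25369759e-03 -9.99980038e-01  9.02441130e-04]
 [-9.97088160e-01  6.16701847e-03 -7.60076844e-02]
 [ 7.60006018e-02 -1.37514244e-03 -9.97106824e-01]] [0.04938975 0.52932629 0.91362956] 0.003931681315104167
0.1 [ 9.73459974e-01  2.28856315e-01 -5.83465723e-05 -6.79629925e-04] 0.08551689350555278 0.025
```

View pics/scene0.png

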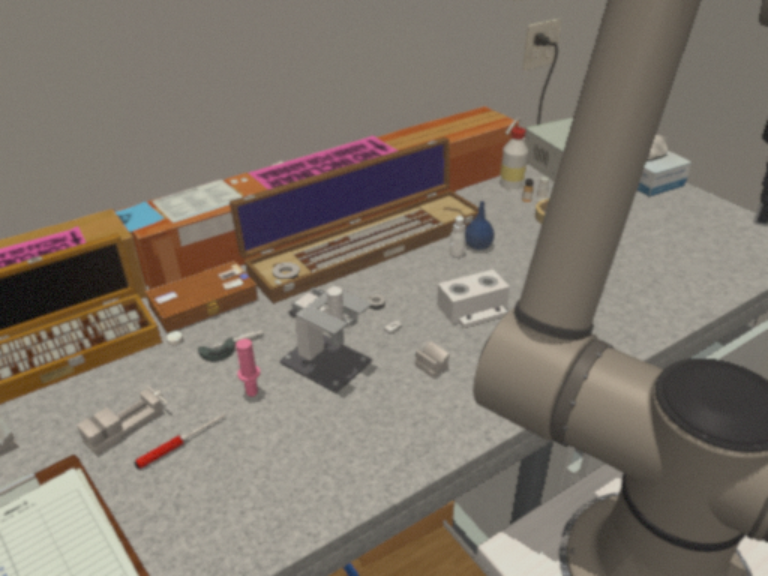

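View pics/top0.png

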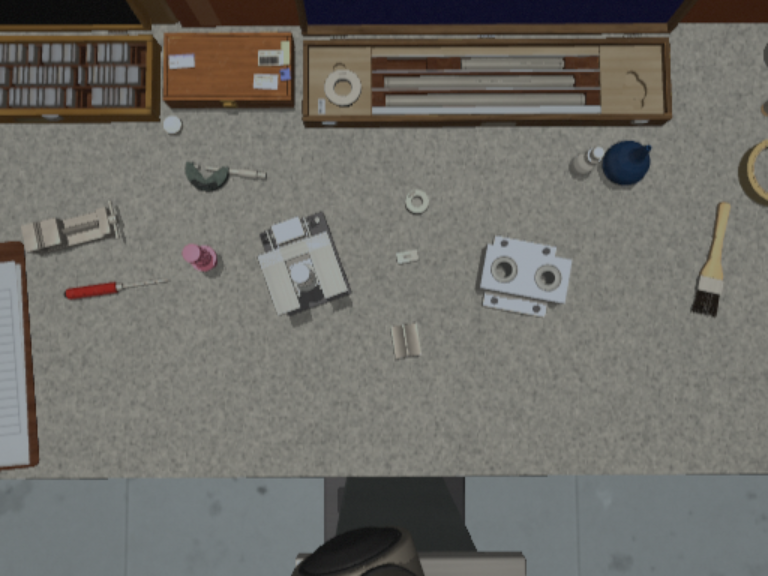

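The look-alikes, in 1.5x top-picture pixels:
- The pink gauge copy at (200,257) is the forbidden one.
- The silver gauge in the hook has its handle top at about (303,275), and it is the one I want.
- The grey vise at (75,230) is clutter.
- The housing is at (526,275).
- The bystanders are the ring (417,202), block (407,257) and vee (406,341).

Next, a close crop and measurements.

```bash
cat > h.py <<'E'
import numpy as np,cv2
def load(n):
    z=np.load(n+".npz");return z
def cloud(z):
    d=z["d"];K=z["K"];v,u=np.mgrid[:d.shape[0],:d.shape[1]]
    c=np.stack([(u-K[0,2])/K[0,0]*d,(v-K[1,2])/K[1,1]*d,d],-1)
    return (c-z["t"])@z["R"]
def proj(z,X):
    c=np.atleast_2d(X)@z["R"].T+z["t"];p=c@z["K"].T;return p[:,:2]/p[:,2:]
E
python3 - <<'E'
from h import *
z=load("top0");P=cloud(z);im=z["im"]
c1=im[130:225,160:245];c2=im[145:225,310:395]
a=cv2.resize(c1[:,:,::-1],(510,570),interpolation=cv2.INTER_CUBIC)
cv2.imwrite("pics/cropA.png",a)
cv2.imwrite("pics/cropB.png",cv2.resize(c2[:,:,::-1],(510,480),interpolation=cv2.INTER_CUBIC))
s=load("scene0");cv2.imwrite("pics/cropC.png",cv2.resize(s["im"][170:270,150:260][:,:,::-1],(660,600),interpolation=cv2.INTER_CUBIC))
Z=P[...,2]
def stats(name,v0,v1,u0,u1,lo,hi):
    m=np.zeros(Z.shape,bool);m[v0:v1,u0:u1]=1;m&=(Z>lo)&(Z<hi)
    q=P[m];vv,uu=np.where(m)
    rect=cv2.minAreaRect(q[:,:2].astype(np.float32)*1000)
    print(name,m.sum(),q.mean(0).round(4),"rect",np.round(rect[0],1),np.round(rect[1],1),round(rect[2],1),"px",uu.mean().round(1),vv.mean().round(1))
print("table",np.median(Z[250:290,250:300]))
stats("handletop",140,215,165,240,.145,.19)
stats("wings",140,215,165,240,.122,.133)
stats("wings/post",140,215,165,240,.110,.140)
stats("foot",135,220,165,240,.004,.013)
stats("housing",150,220,310,390,.045,.056)
stats("ears",150,220,310,390,.008,.016)
h=np.histogram(Z[140:215,165:240],bins=np.arange(0,.2,.005));print(list(zip((h[1]*1000).round().astype(int).tolist(),h[0].tolist())))
stats("ring",125,145,268,290,.008,.02);stats("block",160,180,260,282,.005,.015);stats("vee",210,245,255,285,.01,.04)
stats("pink",150,190,115,150,.05,.2)
E
```

```text
table 0.0006850336422679771
handletop 161 [0.5291 0.1336 0.163 ] rect [529.5 134.6] [22.8 23.7] 0.6 px 200.2 182.6
wings 1620 [0.5373 0.1373 0.1287] rect [546.4 140.5] [106.9  91.9] 19.5 px 200.3 179.8
wings/post 2002 [0.5465 0.1406 0.1267] rect [548.3 141.2] [111.   91.9] 19.5 px 198.6 175.1
foot 596 [0.5513 0.1337 0.008 ] rect [555.1 147.6] [179.8 156.9] 0.4 px 208.2 178.7
housing 1573 [ 0.5373 -0.1579  0.0505] rect [ 537.6 -157.7] [116.2  60.4] 78.9 px 350.3 182.6
ears 695 [ 0.5298 -0.1546  0.0124] rect [ 537.7 -157.7] [116.2 102. ] 79.0 px 344.7 187.8
[(0, 1777), (5, 400), (10, 114), (15, 1), (20, 0), (25, 0), (30, 1), (35, 0), (40, 1), (45, 0), (50, 0), (55, 0), (60, 0), (65, 0), (70, 0), (75, 0), (80, 0), (85, 1), (90, 0), (95, 51), (100, 132), (105, 86), (110, 35), (115, 281), (120, 84), (125, 1296), (130, 302), (135, 4), (140, 2), (145, 5), (150, 6), (155, 13), (160, 86), (165, 51), (170, 0), (175, 0), (180, 0), (185, 0), (190, 0)]
ring 165 [ 0.6445 -0.0139  0.0123] rect [644.4 -14.1] [32.4 32.6] 86.8 px 277.4 134.4
block 108 [5.66e-01 4.00e-04 9.30e-03] rect [563.7  -0.6] [21.  33.8] 11.8 px 271.0 171.3
vee 382 [0.4484 0.0045 0.0298] rect [448.5   4.4] [43.8 36.3] 8.6 px 270.0 227.0
pink 219 [0.5602 0.2749 0.093 ] rect [561.1 278. ] [23.6 29.5] 59.6 px 131.0 170.2
```

View pics/cropA.png

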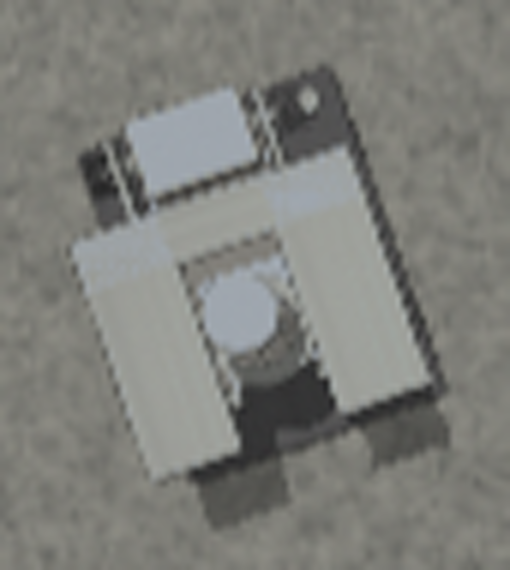

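View pics/cropB.png

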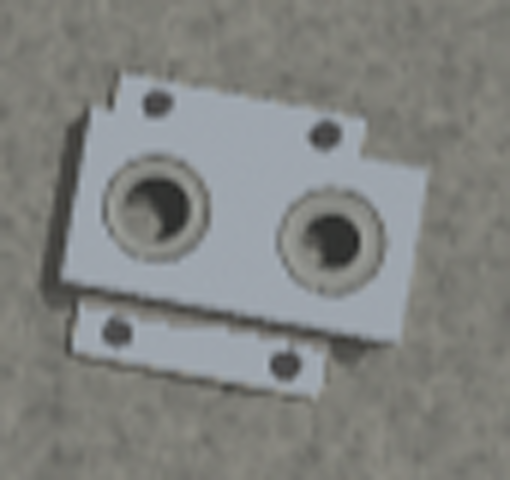

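View pics/cropC.png

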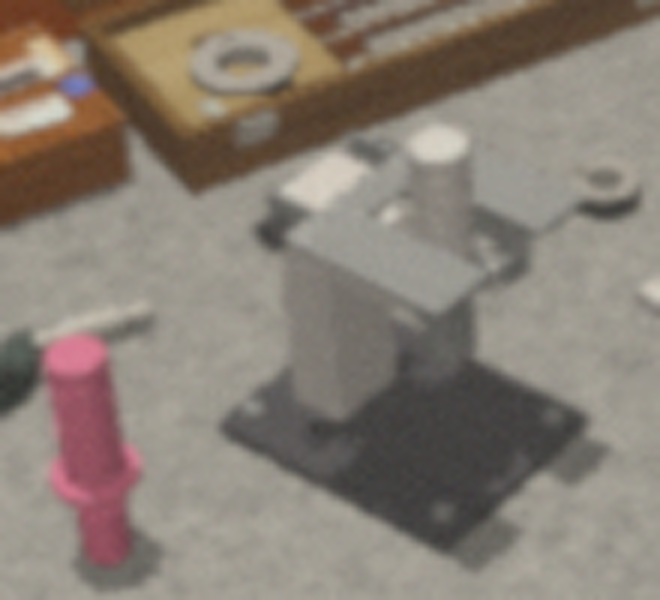

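Crop A shows the plain silver gauge in the fork, handle top at (240,310), with the mouth towards the robot. Crop B shows both bushings, and the left bore (bore_1) looks wider. Now I'll refine the fits.

```bash
python3 - <<'E'
from h import *
from scipy.optimize import minimize
for n,win in (("top0",(140,215,165,240)),("scene0",(170,270,150,260))):
    z=load(n);P=cloud(z);v0,v1,u0,u1=win
    Q=P[v0:v1,u0:u1].reshape(-1,3)
    h=Q[(Q[:,2]>.160)&(Q[:,2]<.172)]
    h=h[np.hypot(h[:,0]-.53,h[:,1]-.134)<.03]
    (cx,cy),rad=cv2.minEnclosingCircle((h[:,:2]*1000).astype(np.float32))
    print(n,"handle",len(h),np.median(h,0).round(4),h.mean(0).round(4),"circ",cx,cy,rad, (h.max(0)+h.min(0))/2)
    w=Q[(Q[:,2]>.1255)&(Q[:,2]<.132)]
    w=w[np.hypot(w[:,0]-.53,w[:,1]-.134)<.08]
    for yaw in np.radians([18,18.5,19,19.5,20,20.5]):
        c,s=np.cos(yaw),np.sin(yaw); X=w[:,0]*c+w[:,1]*s;Y=-w[:,0]*s+w[:,1]*c
        px=np.percentile(X,[.5,99.5]);py=np.percentile(Y,[.5,99.5])
        cxy=np.array([px.mean()-.0035,py.mean()]);print(round(np.degrees(yaw),1),np.ptp(px).round(4),np.ptp(py).round(4),"seat",(c*cxy[0]-s*cxy[1]).round(4),(s*cxy[0]+c*cxy[1]).round(4), np.median(w[:,2]).round(4))
# bores: housing mask rect; hole circles
z=load("top0");P=cloud(z);g=cv2.cvtColor(z["im"],cv2.COLOR_RGB2GRAY)
Z=P[...,2]
hr=np.array([.5376,-.1577]);a=np.radians(78.9-90)  # housing y axis dir
y=np.array([-np.sin(a),np.cos(a)]);print("y",y)
for k,sg in (("b1",1),("b2",-1)):
    c=hr+sg*.03*y
    print(k,c.round(4),proj(z,[*c,.05]))
# dark-hole centroid at top level: ring annulus detection
for (u,v) in ((336,180),(365,185)):
    print(Z[v-1:v+2,u-8:u+9:2].round(3)[1])
E
```

```text
top0 handle 137 [0.5299 0.134  0.1647] [0.5297 0.1346 0.1647] circ 529.8041381835938 134.67510986328125 11.84160327911377 [0.53011624 0.13474168 0.16442767]
18.0 0.1009 0.0912 seat 0.5403 0.1382 0.1288
18.5 0.1007 0.0911 seat 0.5404 0.1383 0.1288
19.0 0.1004 0.091 seat 0.5404 0.1383 0.1288
19.5 0.1003 0.091 seat 0.5402 0.1383 0.1288
20.0 0.1 0.091 seat 0.5402 0.1383 0.1288
20.5 0.0998 0.0911 seat 0.5401 0.1384 0.1288
scene0 handle 61 [0.5273 0.1363 0.1636] [0.5279 0.1365 0.1635] circ 529.5401611328125 135.9774627685547 12.81427001953125 [0.52828485 0.13598962 0.16301598]
18.0 0.0949 0.0925 seat 0.5354 0.1378 0.1279
18.5 0.0946 0.0928 seat 0.5355 0.1379 0.1279
19.0 0.0943 0.0931 seat 0.5355 0.138 0.1279
19.5 0.0941 0.0934 seat 0.5355 0.1381 0.1279
20.0 0.0941 0.0934 seat 0.5354 0.1379 0.1279
20.5 0.0943 0.0938 seat 0.5352 0.138 0.1279
y [0.19252197 0.98129266]
b1 [ 0.5434 -0.1283] [[335.53938653 179.6854911 ]]
b2 [ 0.5318 -0.1871] [[364.72091541 185.18562987]]
[ 0.052  0.048 -0.002  0.001  0.002  0.022  0.041  0.056  0.049]
[0.051 0.049 0.002 0.006 0.017 0.034 0.048 0.05  0.048]
```

```bash
cat >> h.py <<'E'
from scipy.spatial.transform import Rotation as Ro
YAW=np.radians(19.5)
HX=np.array([np.cos(YAW),np.sin(YAW),0]);HY=np.array([-np.sin(YAW),np.cos(YAW),0])
def q(yaw,flip=1):
    # tool z down, tool y along direction yaw+90 (flip -> opposite)
    y=flip*np.array([-np.sin(yaw),np.cos(yaw),0]);z=np.array([0,0,-1.]);x=np.cross(y,z)
    return Ro.from_matrix(np.stack([x,y,z],1)).as_quat()
def show(r,m=""):
    s=r.read_state();f=np.array(s["contact_force"]);p=np.array(s["eef_pos"])
    print(m,round(s["time_s"],2),"p",p.round(4),"Fh",[round(float(x),1) for x in (f@HX,f@HY,f[2])],"M",np.round(s["torque"],2),"w",round(s["grip_width"],4),flush=True)
    return p,f
E
python3 - <<'E'
from h import *
from workcell import r
for f in (1,-1):
    print(f,r.solve_ik([.5297,.1350,.25],q(YAW,f)),r.solve_ik([.5434,-.1283,.2],q(YAW,f)), r.solve_ik([.4,.1,.16],q(YAW,f)))
    print(r.solve_ik([.5434,-.1283,.2],q(np.radians(-11.1),f)))
E
```

```text
1 [ 1.09324778e-01  3.86627247e-01  1.47453888e+00 -4.44089210e-16
  1.28042652e+00 -1.80181075e+00] [-3.69124451e-01  4.51935925e-01  1.51622815e+00 -4.44089210e-16
  1.17342858e+00 -2.28025998e+00] [ 5.86043541e-02  2.56642619e-01  1.95425460e+00 -4.44089210e-16
  9.30695432e-01 -1.85253118e+00]
[-3.69124451e-01  4.51935925e-01  1.51622815e+00 -4.44089210e-16
  1.17342858e+00 -1.74618923e+00]
-1 [ 1.09324778e-01  3.86627247e-01  1.47453888e+00 -4.44089210e-16
  1.28042652e+00  1.33978190e+00] [-3.69124451e-01  4.51935925e-01  1.51622815e+00 -4.44089210e-16
  1.17342858e+00  8.61332672e-01] [ 5.86043541e-02  2.56642619e-01  1.95425460e+00 -4.44089210e-16
  9.30695432e-01  1.28906148e+00]
[-3.69124451e-01  4.51935925e-01  1.51622815e+00 -4.44089210e-16
  1.17342858e+00  1.39540342e+00]
```

```bash
python3 - <<'E'
from h import *
from workcell import r,command_gripper,optics
Q=q(YAW,-1)
r.reach([.5297,.1350,.24],Q); command_gripper(.034,20); show(r,"above")
for n in ("top","scene"):
    im,d=optics.get_image(n);m=optics.camera_model(n);np.savez(n+"1.npz",im=im,d=d,**m)
z=load("scene1");cv2.imwrite("pics/s1.png",cv2.resize(z["im"][120:270,130:280][:,:,::-1],(600,600),interpolation=cv2.INTER_CUBIC))
E
```

```text
above 3.04 p [0.5297 0.135  0.24  ] Fh [0.2, -0.3, -1.2] M [ 0.04  0.01 -0.02] w 0.0339
```

View pics/s1.png

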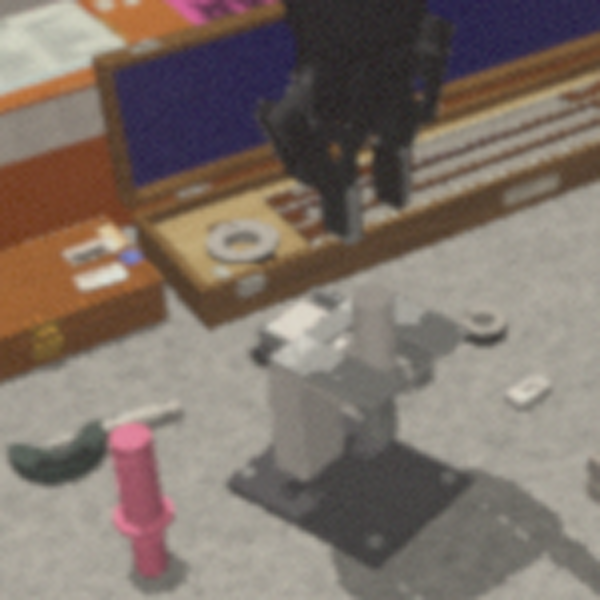

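The scene view shows the fingertips at (345,235) and (395,200) straddling the line of the handle at (375,300). I'll descend to find contact.

```bash
python3 - <<'E'
from h import *
from workcell import r
Q=q(YAW,-1)
print(r.move_straight([.5297,.1350,.165],Q,speed=.06,max_force=6)); show(r,"a")
print(r.move_straight([.5297,.1350,.145],Q,speed=.02,max_force=2.5)); show(r,"b")
E
```

```text
False
a 4.54 p [0.53   0.135  0.1654] Fh [-0.5, -0.4, 0.4] M [0.06 0.05 0.02] w 0.034
True
b 5.22 p [0.5294 0.1349 0.1512] Fh [-0.1, -0.2, 3.9] M [-0.02  0.02  0.  ] w 0.0337
```

```bash
python3 - <<'E'
from h import *
from workcell import r,command_gripper
Q=q(YAW,-1)
print(r.move_straight([.5297,.1350,.1428],Q,speed=.03,max_force=8)); r.hold(.15);show(r,"pressed")
command_gripper(.020,20); r.hold(.1);show(r,"gripped")
E
```

```text
False
pressed 5.81 p [0.5282 0.1346 0.1428] Fh [-6.5, -0.4, 6.8] M [-0.45  0.93 -0.06] w 0.0338
gripped 6.14 p [0.5292 0.1349 0.1432] Fh [-3.2, 0.6, 6.8] M [-0.1   0.52  0.03] w 0.0237
```

```bash
python3 - <<'E'
from h import *
from workcell import r,command_gripper
Q=q(YAW,-1)
command_gripper(.029,20)
print(r.move_straight([.5297,.1352,.1413],Q,speed=.03,max_force=9)); r.hold(.1);show(r,"pressed")
command_gripper(.020,20); r.hold(.1);show(r,"gripped")
E
```

```text
False
pressed 6.72 p [0.5294 0.135  0.1418] Fh [-3.3, 0.0, 7.7] M [-0.25  0.52 -0.04] w 0.0289
gripped 7.04 p [0.5296 0.1351 0.1419] Fh [-3.1, -0.1, 6.9] M [-0.14  0.41  0.01] w 0.0235
```

```bash
python3 - <<'E'
from h import *
from workcell import r,command_gripper
Q=q(YAW,-1)
command_gripper(.020,40); p0,f=show(r,"grip40")
p0=np.array([.5297,.1352,.1413]);lat=0
for d in (.006,.014,.022,.030,.036,.042):
    hit=r.move_straight(p0-HX*d+HY*lat,Q,speed=.04,max_force=15)
    p,f=show(r,f"{d} {hit} lat {lat*1e3:.1f} prog {-(p0[:2]-p0[:2])@HX[:2]:.0f}")
    print("   slid",((p0-p)@HX).round(4))
    if hit: break
    fy=f@HY
    if abs(fy)>2.5: lat+=np.sign(fy)*.0004
E
```

```text
grip40 7.26 p [0.5296 0.1351 0.142 ] Fh [-2.8, -0.6, 7.5] M [-0.17  0.42 -0.01] w 0.0233
0.006 False lat 0.0 prog 0 7.56 p [0.5249 0.1333 0.142 ] Fh [2.2, -0.9, 4.9] M [ 0.07 -0.33  0.02] w 0.0232
   slid 0.0052
0.014 False lat 0.0 prog 0 7.91 p [0.5172 0.1306 0.142 ] Fh [1.9, 0.4, 7.7] M [ 0.06 -0.4  -0.02] w 0.0231
   slid 0.0134
0.022 False lat 0.0 prog 0 8.26 p [0.5094 0.1278 0.1419] Fh [1.9, 0.4, 7.9] M [ 0.18 -0.44  0.01] w 0.0226
   slid 0.0216
0.03 False lat 0.0 prog 0 8.61 p [0.501  0.125  0.1412] Fh [2.5, -0.6, 2.5] M [-0.01 -0.29 -0.03] w 0.0234
   slid 0.0305
0.036 False lat 0.0 prog 0 8.91 p [0.4947 0.1229 0.1409] Fh [-0.5, 0.5, 3.0] M [-0.11  0.06 -0.06] w 0.0235
   slid 0.0371
0.042 False lat 0.0 prog 0 9.21 p [0.4895 0.121  0.1412] Fh [-0.4, 0.0, 1.9] M [-0.03  0.08  0.01] w 0.0232
   slid 0.0427
```

```bash
python3 - <<'E'
from h import *
from workcell import r,command_gripper,optics
Q=q(YAW,-1)
p0=np.array([.5297,.1352,.1413])
print(r.move_straight(p0-HX*.075,Q,speed=.06,max_force=15)); r.hold(.2);show(r)
print(r.move_straight(p0-HX*.075+[0,0,.12],Q,speed=.15,max_force=15)); r.hold(.3);show(r)
for n in ("top","scene"):
    im,d=optics.get_image(n);m=optics.camera_model(n);np.savez(n+"2.npz",im=im,d=d,**m)
z=load("scene2");cv2.imwrite("pics/s2.png",cv2.resize(z["im"][70:270,120:320][:,:,::-1],(600,600),interpolation=cv2.INTER_CUBIC))
E
```

```text
False
 10.11 p [0.4593 0.1102 0.1413] Fh [0.5, -0.2, -1.4] M [-0.01  0.04  0.05] w 0.023
False
 11.36 p [0.4588 0.1101 0.2608] Fh [0.1, -0.9, -1.1] M [0.05 0.   0.  ] w 0.0229
```

View pics/s2.png

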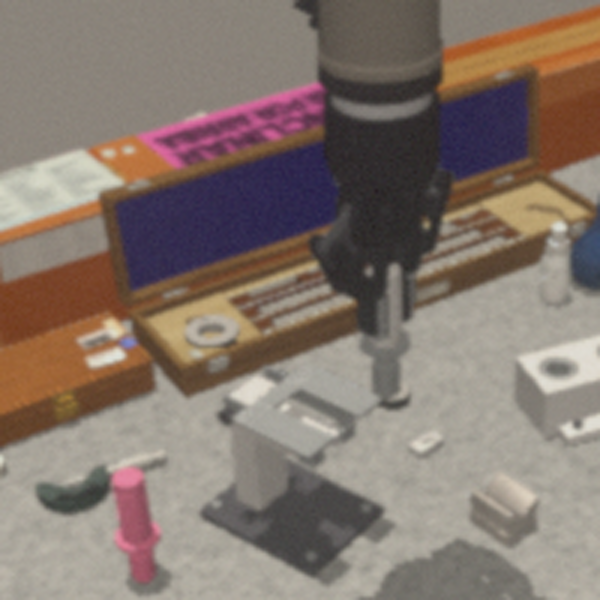

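The picture shows the gauge upright in the jaws at (385,350), the keeper back up, and the bystanders undisturbed. Next I'll measure the gauge's axis in the hand.

```bash
python3 - <<'E'
from h import *
tcp=np.array([.4588,.1101,.2608])
from scipy.optimize import least_squares
for n in ("scene2","top2"):
    z=load(n);P=cloud(z).reshape(-1,3)
    m=(np.hypot(P[:,0]-tcp[0],P[:,1]-tcp[1])<.03)&(P[:,2]>.17)&(P[:,2]<.225)
    q=P[m];print(n,len(q))
    for lo in np.arange(.170,.225,.004):
        s=q[(q[:,2]>=lo)&(q[:,2]<lo+.004)]
        if len(s)>3: print(round(lo,3),len(s),np.median(s,0).round(4),np.ptp(s[:,1]).round(4))
    s=q[(q[:,2]>.1775)&(q[:,2]<.201)]
    if len(s)>20:
        f=lambda a:np.hypot(s[:,0]-a[0]-a[2]*(s[:,2]-.19),s[:,1]-a[1]-a[3]*(s[:,2]-.19))-.010
        o=least_squares(f,[tcp[0],tcp[1],0,0],loss="soft_l1",f_scale=.001);print("axis",o.x.round(4),np.abs(o.fun).mean())
E
```

```text
scene2 181
0.178 8 [0.4527 0.1158 0.1808] 0.0118
0.182 15 [0.4538 0.1167 0.1842] 0.0189
0.186 13 [0.4533 0.1156 0.1882] 0.0216
0.19 14 [0.4515 0.1131 0.1919] 0.0139
0.194 14 [0.453  0.1188 0.1962] 0.0138
0.198 14 [0.4517 0.1153 0.1997] 0.0133
0.202 18 [0.4537 0.1155 0.2053] 0.0163
0.206 14 [0.455  0.1143 0.207 ] 0.0169
0.218 17 [0.4453 0.1193 0.2205] 0.0256
0.222 50 [0.4507 0.1185 0.2235] 0.0352
axis [0.4598 0.1105 0.0083 0.0198] 0.0008503508278472256
top2 0
```

Measured collar underside is about 42 mm below the TCP, and the tilt is near zero. Trying bore_1 (the wider-looking one) by feel.

```bash
python3 - <<'E'
from h import *
from workcell import r,command_gripper,optics
Q=q(np.radians(-11.1),-1)
b=np.array([.5434,-.1283])
r.reach([*b,.26],Q); r.move_straight([*b,.150],Q,speed=.12); r.hold(.2);p,f0=show(r,"above")
for n in ("scene","top"):
    im,d=optics.get_image(n);m=optics.camera_model(n);np.savez(n+"3.npz",im=im,d=d,**m)
z=load("scene3");cv2.imwrite("pics/s3.png",cv2.resize(z["im"][110:230,250:370][:,:,::-1],(600,600),interpolation=cv2.INTER_CUBIC))
hit=r.move_straight([*b,.120],Q,speed=.025,max_force=4);show(r,f"down {hit}")
E
```

```text
above 13.72 p [ 0.5437 -0.1284  0.1507] Fh [-0.0, 1.0, -1.3] M [0.05 0.03 0.03] w 0.0231
down False 15.17 p [ 0.5435 -0.1283  0.1201] Fh [0.2, -0.1, -1.8] M [0.03 0.01 0.  ] w 0.023
```

View pics/s3.png

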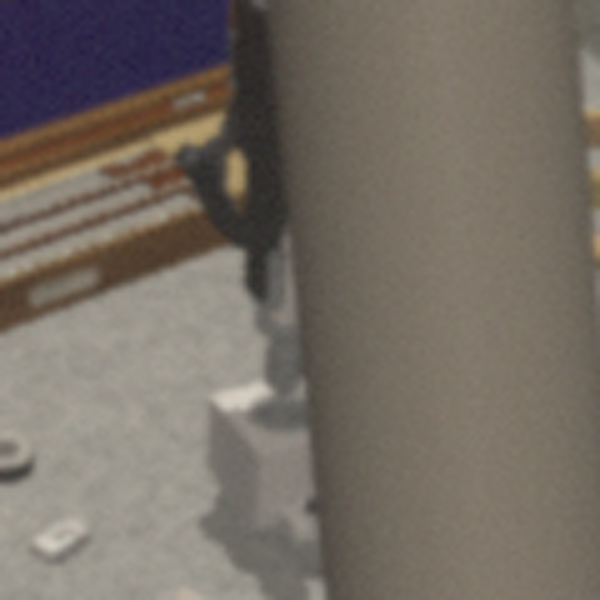

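The plug is over the left bushing at about (285,400), with the arm hiding the rest. It has already gone 14 mm in without resistance. Continuing down.

```bash
python3 - <<'E'
from h import *
from workcell import r
Q=q(np.radians(-11.1),-1)
b=np.array([.5434,-.1283])
hit=r.move_straight([*b,.0955],Q,speed=.03,max_force=6);show(r,f"down {hit}")
if not hit:
    hit=r.move_straight([*b,.0885],Q,speed=.015,max_force=4);show(r,f"down2 {hit}")
E
```

```text
down False 16.13 p [ 0.5435 -0.1283  0.0956] Fh [-0.3, -0.0, -1.7] M [0.06 0.04 0.01] w 0.023
down2 True 16.48 p [ 0.5436 -0.1283  0.092 ] Fh [-0.7, 0.9, 4.9] M [0.09 0.1  0.04] w 0.0233
```

Contact came at TCP z 0.092, exactly where the collar should seat. Releasing and checking.

```bash
python3 - <<'E'
from h import *
from workcell import r,command_gripper,optics
Q=q(np.radians(-11.1),-1)
b=np.array([.5434,-.1283])
command_gripper(.045,20);show(r,"open")
r.move_straight([*b,.20],Q,speed=.08); r.movej([-1.255,.342,1.524,0,1.275,-.146]); r.hold(.2);show(r,"away")
for n in ("top","scene"):
    im,d=optics.get_image(n);m=optics.camera_model(n);np.savez(n+"4.npz",im=im,d=d,**m)
a=load("top4");cv2.imwrite("pics/t4.png",cv2.resize(a["im"][:,:,::-1],None,fx=1.5,fy=1.5))
z=load("scene4");cv2.imwrite("pics/s4.png",cv2.resize(z["im"][140:260,160:360][:,:,::-1],(800,480),interpolation=cv2.INTER_CUBIC))
P=cloud(a)
def near(c,rad,lo,hi):
    m=(np.hypot(P[...,0]-c[0],P[...,1]-c[1])<rad)&(P[...,2]>lo)&(P[...,2]<hi);return P[m]
h=near(b,.03,.10,.13);c,rr=cv2.minEnclosingCircle((h[:,:2]*1000).astype(np.float32));print("handle top",len(h),np.median(h,0).round(4),c,rr)
w=near((.53,.135),.08,.1255,.132);print("wings",len(w),np.median(w,0).round(4))
co=near(b,.025,.051,.062);print("collar top",len(co),np.median(co[:,2]).round(4));ho=near((.5318,-.1871),.03,.045,.056);print("housing top",np.median(ho[:,2]).round(4))
for c,lo,hi in (((.6445,-.0139),.008,.02),((.5637,0),.005,.015),((.4484,.0045),.01,.04)): print(near(c,.035,lo,hi).mean(0).round(4))
E
```

```text
open 16.82 p [ 0.5428 -0.1279  0.091 ] Fh [0.0, -0.5, 0.0] M [-0.01  0.03  0.03] w 0.0452
away 20.23 p [ 0.2346 -0.4698  0.2563] Fh [-0.6, -0.8, 0.7] M [ 0.03 -0.03 -0.02] w 0.0445
handle top 145 [ 0.5433 -0.1278  0.1142] (543.7261962890625, -128.2967071533203) 12.178739547729492
wings 1562 [0.5386 0.1435 0.1286]
collar top 173 0.054
housing top 0.0506
[ 0.6447 -0.0143  0.0122]
[0.5653 0.     0.0092]
[0.4485 0.0046 0.03  ]
```

View pics/t4.png

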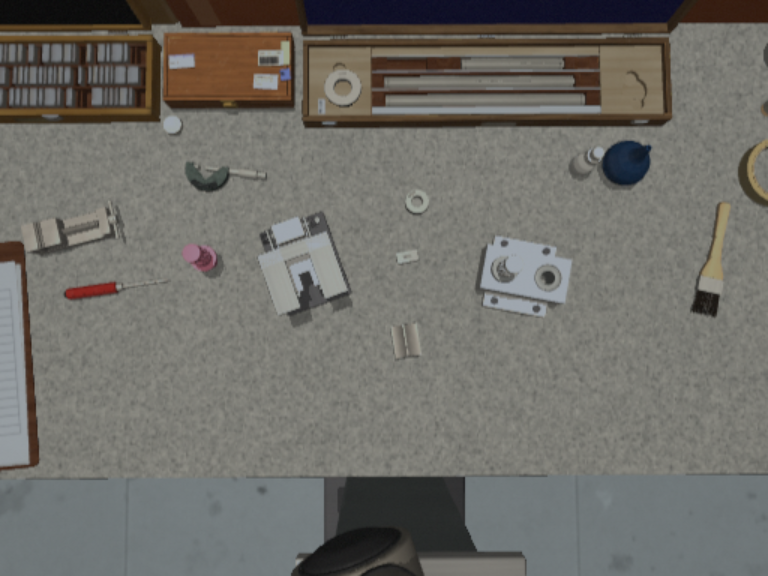

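View pics/s4.png

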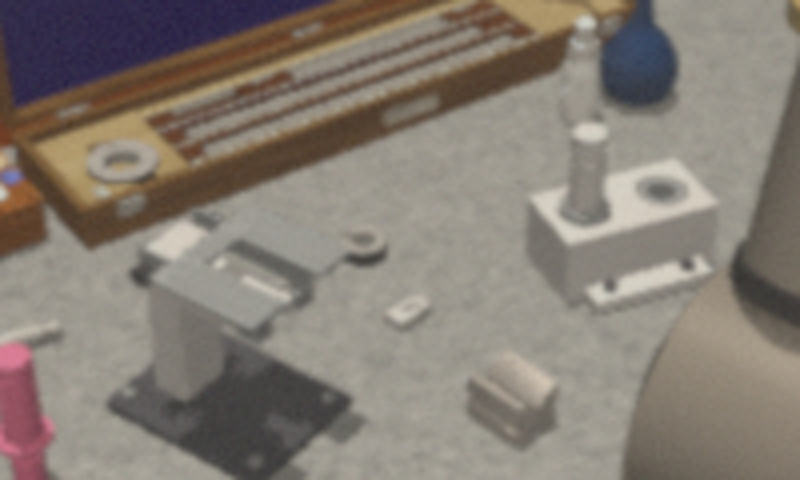

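The gauge stands in the left bushing at (588,180), with its collar on the top face. The keeper wings are level again, and the ring, block and vee are where they were. Handing in.

```bash
python3 -c "
from workcell import r
r.finish_job();print(r.read_state()['time_s'])"
```

```text
the job is handed in; nothing more can be done
the job is handed in; nothing more can be done
```

The gauge is fully home in bore_1, the bushing on the housing's +y side, and the job is handed in. No verdict was reported.

- **What I did:** I pressed the keeper's wings down about 10–11 mm, closed on the handle, and slid the gauge out of the hook's mouth with the wings held down. I then lowered it into bore_1, let go and moved the arm clear, at about 20 s of the 64 s allowed.
- **Which bore is to size:** The plug sank into bore_1 without resistance at the first try. It seated where the collar should meet the top, at TCP z 0.092. I did not try bore_2; it looked narrower in the picture.
- **Last checks:**
  - The handle top is at z 0.114, as expected with the collar on the top face, and within 1 mm of the measured bore axis.
  - The keeper wings are back at 0.1286 (0.1287–0.1288 at the start), so it is shut.
  - The ring and vee are within 1 mm of their first positions. The block, whose two readings used different windows, is within 1–2 mm.
- **Small disagreements:** The collar-top depth read 54 mm instead of 55 mm, which is within camera noise. The two cameras differed by up to 2 mm on the handle position, within the stated calibration. No check failed.

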